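# Hang the parts pail and draw out the telescoping boom

### The arm

A 7-joint arm with a two-finger parallel gripper is mounted at the origin on the work surface. World frame = base frame: x ahead of the robot, y to its left, z up, the work surface at z = 0. Lengths are in mm, angles in rad, forces in N, time in s.
With the tool pointing down it reaches from about 425 to 1025 mm from the base axis. Payload 3.6 kg.
Tool frame: the origin (TCP) lies at the very end of the fingers, on their centre line; the grasp point (between the pads) lies 19 mm behind it (ctrl.pinch_z is the distance from the TCP to the grasp point, in mm); z points along the fingers, y is the line along which they close (so a half turn about z gives the same grasp; the last joint's range is limited). The gripper opens to 85 mm and grips with 20 to 120 N. Pads are 22 mm wide; open, the fingers measure 114 mm over their backs; the gripper's body (76 mm by 85 mm) begins 54 mm behind the grasp point. The pads swing forward as they close: fully open they stand 13 mm farther back than shut.
Start: joints at [-1.429, 0.591, 0.048, 1.609, -0.033, 0.943, -0.034], TCP at [169.37, 704.942, 231.302] pointing down, gripper open.
Joint ranges: [-2.69, 2.69], [-0.47, 2.24], [-1.27, 1.36], [0.19, 2.51], [-1.53, 4.68], [0.08, 2.07], [-3.09, 3.09]. Speed limits (rad/s): [2.57, 2.57, 3.14, 3.14, 3.14, 3.14, 3.14].

### API

Orientations are given as a 3x3 rotation matrix whose columns are the frame's x, y, z axes.
In Python, from bench import status, get_image, ctrl, spot_in gives the robot as it stands.
- The arm moves only by the shell command python3 -m jog 'ROWS' [OPENING] [FORCE]. ROWS is JSON, a list of rows, each a list of 2 entries, a list of its own where there are three numbers: the shift along the tool's x, y, z as a fraction of full scale, then the turn about the tool's z as a fraction of full scale. A call has 1 to 20 rows; each row is the pose to reach, as a shift and turn from the pose commanded when the call began, along the tool's axes at that moment, turning the shorter way round; what a row does not reach only later rows make up. Full scale, the value 1, is 600 mm for a shift and 180 degrees for a turn. A row lasts 1/8 s, in which the tool goes at most 62.5 mm and 10.7 degrees, less where a joint would pass 70% of its speed; a pose out of reach is approached as far as the arm can. A call with a number of a shift or a turn outside -1 to 1 is refused whole. A call with a gripper value outside its range is refused whole. OPENING is the gripper's target within -1 to 1 (shut at 1, half-way at 0, fully open at -1), set as the call begins (- or left out, the last holds). The fingers move at their own pace and stop on an object; FORCE is the grip in N (left out, the last holds). Time passes only in rows, so rows that repeat a pose let the fingers close. It gives the time, the measured TCP pose, the force, the opening and the grip force at its end, in the units of the state.
- status.sense(): the state, without advancing time (a new reading comes with each control period).
- get_image(name): name is "scene" or "top" or "wrist"; returns a dict with "frame" (384x512x3 uint8, blue, green, red), "camera_matrix" (3x3 intrinsics, pixels), "view" (4x4, takes a point from world to camera coordinates). Camera axes: x right, y up, looking along -z (the intrinsics and any distortion apply to the point x, -y, -z); pixel columns grow to the right and rows downward; lengths in mm; the calibration is good to about 2 mm. A picture is of the moment at which its call begins. There is no depth.
- ctrl.close_job(): hands the job in; it is judged then, once.
Trained networks look in the newest picture that a camera, given by its name, has taken for a name from the list of things; names that differ only in an ending like _2 or _b are one class to them, and where a whole thing is asked for, a point or a joint stands for the part that bears it (a point fixed in the world has none). Each returns a list of dicts, best first, with "p" (0 to 1); they miss things now and then, are a little off and sometimes report something else, mostly with a low value. They report only what shows in the picture. A call takes as long as a camera call. They do not tell look-alikes from the thing itself.
- spot_in(camera, query): "rect" ([left, top, width, height] in pixels, round what is visible of it).
The state is a dict: "time_s": time; "joints": joint angles; "joint_velocities": joint speeds; "joint_efforts": joint torques, N m; "position": TCP position; "orientation": TCP orientation; "wrist_force": force on the tool from outside, world axes, zero at the start; "torque": the same for the moment, N m; "finger_gap": finger opening in mm; "finger_force": force on a finger pad.
Only numpy, scipy, OpenCV 4.12 (cv2) and the standard library are available. Lean on these libraries where they do the work, as an engineer would, in place of code of your own. Each camera call takes 0.05 s, during which the arm holds its last target. There are 200 camera calls.

### The job

Hang the little steel pail by its bail on the hook at the end of the yellow telescoping arm and let go of it. Then squeeze the red lock button into the side of the arm's black grip, draw the arm out until its red pointer lines up with the line on the orange marker of the rule, and finish still holding the grip there with the button squeezed in and the pail hanging free. Leave the other things on the bench where they are.

Things in the scene. Friction and masses are not known exactly. Their poses are not given: they have to be found in the camera images.
- pail_grip (a point): Centre of the upright wooden grip block (26 x 26 mm, 40 mm tall) fixed on top of the pail's bail, 163.5 mm above the pail's underside. z up; x along the bail's top bar, whose centre line is 23.5 mm below this point. Either way round is the same.
- hook (a point): Lowest point of the centre line of the 8 mm wire hook on the arm's end, 195.5 mm above the bench. y: the way the arm extends, x across, z up. A trough along y: it rises behind to the arm, in front to a tip (see hook_tip). The bail comes on from the front, bar along x, over the tip, down into the trough; hung, the grip block's centre is 30 mm above this point and the pail can swing.
- hook_tip (a point): Top of the hook's upturned tip, at the front end of the arm: 26 mm ahead (+y) of and 31.5 mm above hook. Axes as the hook's.
- grip (a point): Centre of the black upright grip block at the arm's end, 262 mm above the bench, 85 mm behind the hook. Axes as the hook's. 30 mm across x, 30 mm along y, top 25 mm above this point, arm and collar from 22 mm below it. The red lock button (18 mm across) is in the centre of its +x face, 5 mm proud: 35 mm over all, 31 mm pressed. Pinch across x to press it.
- lock_button (a joint): How far the red button is pressed in, m: 0 out, 0.004 fully in. About 5 N to start, 8 N to press fully. While it is out a bolt latches the arm fully in; with it pressed over 2.5 mm the arm slides out along y against a return spring (3 to 4 N) that pulls it back whenever it is let go.
- boom (a joint): How far the yellow arm is drawn out, in m: 0 fully in, 0.15 fully out. Grows along the +y axis of grip; it starts at 0, latched.
- pointer (a point): Tip of the arm's red pointer, a thin bar over the ruled scale beside the arm's rear end; it moves with the arm. 42 mm across (+x) and 180 mm behind the grip. Axes as for the grip.
- mark (a point): The black line on the orange marker clip that is fixed on the ruled scale (a tick each 10 mm) beside the arm. y is along the rule in the direction of extension; the pointer lines up when it is level with this point along y. Axes parallel to those of the grip.
- pail: Small steel pail on the bench (about 0.25 kg, 80 mm across the rim, 60 mm tall); origin at the centre of its underside, axes as its grip's. Its bail is a rigid 6 mm wire hoop in the x-z plane, sides at x = +-36 mm, top bar along x (140 mm up, sloping down beyond x = +-6 mm). The open window under the bar is 77 mm tall.
- drawer_front: Bystander: pale wooden drawer front lying flat, 200 x 120 x 18 mm, origin at the centre of its underside.
- tape_roll: Bystander: red roll of tape lying flat, 100 mm across, 24 mm tall, origin at the centre of its underside.
- screwdriver: Bystander: screwdriver lying on the bench.
- glue_bottle: Bystander: white glue bottle standing, 60 mm across, 160 mm tall, origin at its base centre.
There are look-alikes about, which are no part of the job. Leave any purple look-alike of the pail alone.

How it is judged:
By the outcome, as a careful person would: the job done as asked, in the order asked, and still so for the second after the job is handed in, while the arm keeps its last pose, push and grip.
It also fails if it takes over 58 s, if anything falls off the work surface, if the arm or the gripper's body presses on something with over 40 N, if the wrist force passes 120 N, or if a joint passes its speed limit or range.

## Working session

There is one attempt and no reset: what is moved stays moved. The work goes in short steps, Python scripts to look and compute and a shell command to move; the robot and the scene stay as the last step left them, time stands still between calls to the robot, and variables do not carry over. Pictures are saved under pics/ and viewed, at most 10 in all, crops included, and the job is handed in when it is done.

```bash
mkdir -p pics; ls
cat > h.py <<'E'
import numpy as np,cv2
from bench import status,get_image,ctrl,spot_in
def shot(n,f=None):
    d=get_image(n)
    if f: cv2.imwrite('pics/'+f,np.array(d['frame']))
    return d
def ray(d,u,v):
    K=np.array(d['camera_matrix']);V=np.array(d['view'])
    c=np.linalg.inv(K)@[u,v,1]; c=np.array([c[0],-c[1],-c[2]])
    R=V[:3,:3];o=-R.T@V[:3,3];return o,R.T@c
def atz(d,u,v,z):
    o,r=ray(d,u,v);return o+r*(z-o[2])/r[2]
def proj(d,p):
    K=np.array(d['camera_matrix']);V=np.array(d['view'])
    c=V[:3,:3]@np.array(p)+V[:3,3];q=K@[c[0],-c[1],-c[2]];return q[:2]/q[2]
E
python3 - <<'E'
from h import *
np.set_printoptions(precision=3,suppress=True)
S={}
for n in ['scene','top','wrist']:
    d=shot(n,n+'0.png');S[n]=d['frame']
    print(n,list(d.keys()),np.array(d['view'])[:3].round(2).tolist(),np.array(d['camera_matrix']).round(1).tolist())
    for q in ['pail','pail_grip','hook','hook_tip','grip','lock_button','pointer','mark']:
        print(q,[(np.round(x['rect']).tolist(),round(x['p'],2)) for x in spot_in(n,q)[:3]])
print(status.sense())
E
```

```text
pics
scene ['frame', 'camera_matrix', 'view'] [[-0.13, 0.99, 0.02, 22.97], [-0.53, -0.09, 0.85, 188.9], [0.84, 0.1, 0.53, -1591.4]] [[398.9, 0.0, 259.7], [0.0, 398.9, 192.2], [0.0, 0.0, 1.0]]
pail [([380.0, 164.0, 27.0, 59.0], 0.98), ([370.0, 186.0, 32.0, 68.0], 0.6), ([336.0, 160.0, 26.0, 64.0], 0.59)]
pail_grip [([375.0, 166.0, 31.0, 59.0], 0.86), ([368.0, 183.0, 37.0, 72.0], 0.74), ([334.0, 161.0, 28.0, 62.0], 0.65)]
hook [([124.0, 138.0, 119.0, 46.0], 0.88)]
hook_tip [([125.0, 143.0, 117.0, 44.0], 0.75)]
grip [([124.0, 142.0, 122.0, 44.0], 0.73)]
lock_button [([160.0, 153.0, 39.0, 22.0], 0.75), ([126.0, 145.0, 118.0, 41.0], 0.34)]
pointer [([125.0, 143.0, 115.0, 39.0], 0.94), ([333.0, 157.0, 30.0, 66.0], 0.74)]
mark []
top ['frame', 'camera_matrix', 'view'] [[-0.01, -1.0, -0.0, 76.43], [0.98, -0.01, 0.19, -634.52], [-0.19, -0.0, 0.98, -1540.77]] [[466.0, 0.0, 250.2], [0.0, 466.0, 189.2], [0.0, 0.0, 1.0]]
pail [([145.0, 202.0, 28.0, 24.0], 0.84), ([173.0, 234.0, 22.0, 26.0], 0.83), ([135.0, 230.0, 25.0, 28.0], 0.64)]
pail_grip [([146.0, 202.0, 25.0, 23.0], 0.9), ([175.0, 231.0, 23
[... 598 characters left out ...]
100.0, 354.0, 26.0, 30.0], 0.89)]
hook []
hook_tip []
grip []
lock_button []
pointer []
mark [([71.0, 357.0, 20.0, 27.0], 0.29)]
{'time_s': 1.35, 'joints': array([-1.428,  0.591,  0.048,  1.608, -0.033,  0.943, -0.034]), 'joint_velocities': array([-0.   , -0.001,  0.   , -0.002, -0.001, -0.001, -0.   ]), 'joint_efforts': array([ -0.001, -54.863,   1.546, -19.854,   0.009,   0.002,   0.   ]), 'position': array([169.394, 704.934, 231.32 ]), 'orientation': array([[-0.972,  0.234,  0.   ],
       [ 0.234,  0.972, -0.   ],
       [-0.   ,  0.   , -1.   ]]), 'wrist_force': array([0.175, 0.338, 0.031]), 'torque': array([-0.013,  0.036, -0.001]), 'finger_force': 0.0, 'finger_gap': 85.54192104970673}
```

Run:
```python
import cv2,numpy as np
s=cv2.imread('pics/scene0.png');t=cv2.imread('pics/top0.png')
cv2.imwrite('pics/a.png',cv2.resize(s[110:270,110:420],(775,400),interpolation=2))
a=cv2.resize(t[160:280,120:380],(780,360),interpolation=2)
cv2.imwrite('pics/b.png',a)
```

```text
(no output)
```

View pics/a.png

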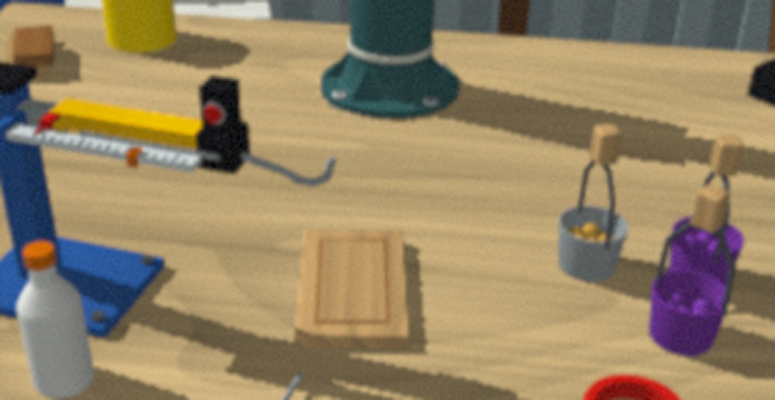

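View pics/b.png

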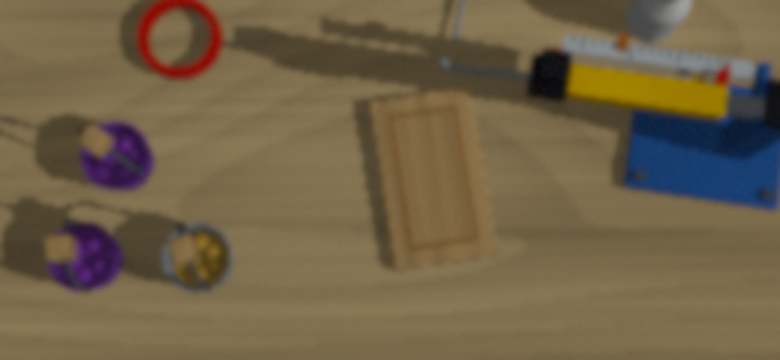

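```bash
cat >> h.py <<'E'
def tri(*obs):
    A=np.zeros((3,3));b=np.zeros(3)
    for d,u,v in obs:
        o,r=ray(d,u,v);r=r/np.linalg.norm(r);P=np.eye(3)-np.outer(r,r);A+=P;b+=P@o
    p=np.linalg.solve(A,b)
    return p.round(1),[ (proj(d,p)-[u,v]).round(1) for d,u,v in obs]
E
python3 - <<'E'
from h import *
s=shot('scene');t=shot('top')
for n,a,b in [('pailgrip',(352,168),(181,242.7)),('pointer',(128.8,158.8),(360.7,185)),('mark',(163.2,172.8),(327.3,174.3)),('hooktip',(242.5,174),(268.3,180.7)),('gripc',(198,160),(302.5,185))]:
    print(n,tri((s,*a),(t,*b)))
print('pail base',atz(s,347,213,30),'btn ray',atz(s,195.2,155.2,262),'hook',atz(s,237.2,182.4,195.5),'tip',atz(t,268.3,180.7,227),'grip top',atz(t,302.5,185,287))
E
```

```text
pailgrip (array([446.6, 289.9, 163.1]), [array([-0.4,  0. ]), array([-0.3, -0. ])])
pointer (array([ 612. , -270.8,  228.3]), [array([-0.1, -0. ]), array([-0.1,  0. ])])
mark (array([ 649.1, -171.2,  218.5]), [array([-0.1, -0. ]), array([-0.1,  0. ])])
hooktip (array([630. ,  14.7, 221.8]), [array([-0.9, -0.1]), array([-0.7,  0.1])])
gripc (array([612.2, -92.6, 240.2]), [array([0.8, 0.1]), array([ 0.6, -0.2])])
pail base [472.60101875 293.54214812  30.        ] btn ray [629.89188245 -95.01457099 262.        ] hook [626.69306784   3.20577527 195.5       ] tip [629.17390577  12.83498639 227.        ] grip top [602.17183595 -85.52365294 287.        ]
```

```bash
python3 - <<'E'
from h import *
d=shot('wrist');st=status.sense();R=st['orientation'];V=np.array(d['view'])
o=-V[:3,:3].T@V[:3,3]
print('cam in tool',R.T@(o-st['position']),'look',R.T@(-V[2,:3]),'up',R.T@V[1,:3])
E
python3 -m jog '[[[-0.1,-0.09,-0.1],0],[[-0.2,-0.18,-0.117],0],[[-0.3,-0.28,-0.117],0],[[-0.4,-0.37,-0.117],0],[[-0.5,-0.46,-0.117],0],[[-0.52,-0.56,-0.117],0],[[-0.52,-0.56,-0.117],0],[[-0.52,-0.56,-0.117],0]]'
python3 - <<'E'
from h import *
d=shot('wrist','w1.png')
print(status.sense()['time_s'],status.sense()['position'],proj(d,[447,290,163.5]))
E
```

```text
cam in tool [  69.23813706   -0.95656162 -143.1322668 ] look [-2.70605185e-01 -2.98471073e-04  9.62690368e-01] up [ 0.96269003 -0.00097342  0.27060479]
time_s: 2.5
position: [395.4, 301.8, 301.9]
orientation: [[-0.971, 0.237, 0.001], [0.237, 0.971, -0.0], [-0.001, -0.0, -1.0]]
wrist_force: [-0.4, 0.3, -0.1]
finger_gap: 85.6
finger_force: 0.0
2.55 [397.22362535 296.64036241 301.8611702 ] [266.14596825 223.79611186]
```

View pics/w1.png

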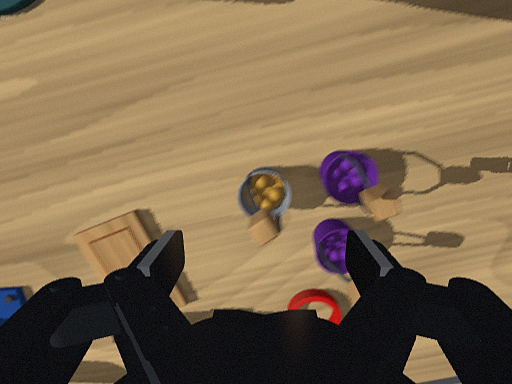

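Run:
```python
import cv2
t=cv2.imread('pics/w1.png')
cv2.imwrite('pics/c.png',cv2.resize(t[155:255,225:345],(720,600),interpolation=2))
```

```text
(no output)
```

View pics/c.png

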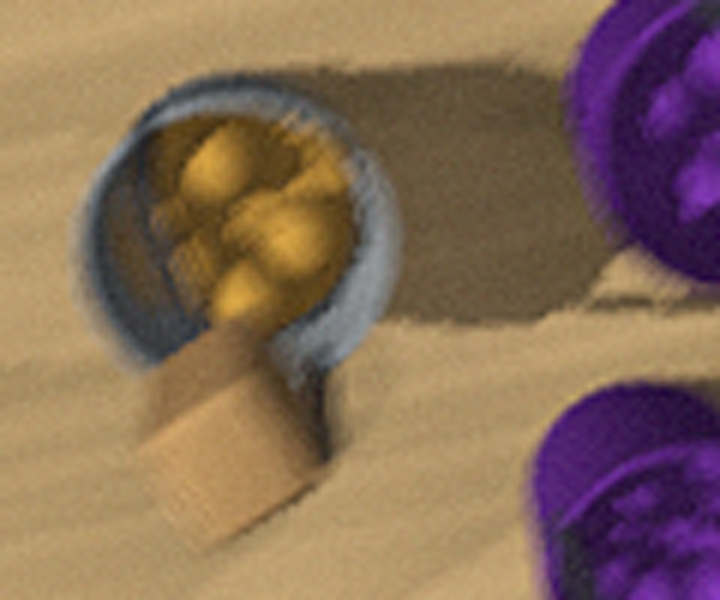

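Run:
```python
from h import *
d=shot('wrist');im=d['frame'].copy()
c=np.array([(145,445),(262,375),(325,463),(205,548)])/6+[225,155]
P=np.array([atz(d,u,v,183.5) for u,v in c]);print(P.round(1),P.mean(0))
for i in range(4):
    e=P[(i+1)%4]-P[i];print(np.linalg.norm(e).round(1),np.degrees(np.arctan2(e[1],e[0])).round(1))
e1=(P[1]-P[0])+(P[2]-P[3]);e2=(P[2]-P[1])+(P[3]-P[0])
a=(np.degrees(np.arctan2(e1[1],e1[0]))+np.degrees(np.arctan2(e2[1],e2[0]))+90)/2;
print(a)
m=P.mean(0)
out=[]
for k in (0,90):
    t=np.radians(a+k);j=im.copy();j=cv2.resize(j[155:255,225:345],(480,400),interpolation=2)
    pts=[(-36,0,60),(-36,0,105),(-6,0,140),(6,0,140),(36,0,105),(36,0,60)]
    q=[((proj(d,[m[0]+x*np.cos(t),m[1]+x*np.sin(t),z])-[225,155])*4).astype(int) for x,_,z in pts]
    cv2.polylines(j,[np.array(q)],False,(0,255,0),1);out.append(j)
cv2.imwrite('pics/d.png',cv2.resize(np.hstack(out),(800,333)))
```

```text
[[442.  267.4 183.5]
 [434.2 290.3 183.5]
 [452.9 297.  183.5]
 [463.8 272.6 183.5]] [448.24654405 281.83531069 183.5       ]
24.2 108.8
19.9 19.9
26.7 -65.9
22.4 -166.5
109.03190839459145
```

View pics/d.png

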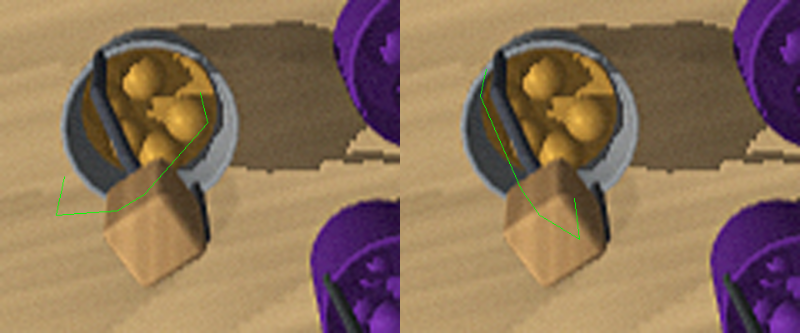

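Run:
```python
from h import *
from scipy.optimize import least_squares
d=shot('wrist');im=d['frame'];g=cv2.cvtColor(im,cv2.COLOR_BGR2GRAY)
c=np.array([(105,233),(155,196),(208,237),(153,285)])/3.3333+[225,155]
def model(p):
    x,y,a=p;C,S=np.cos(a),np.sin(a)
    return np.array([proj(d,[x+C*i-S*j,y+S*i+C*j,183.5]) for i,j in [(-13,-13),(-13,13),(13,13),(13,-13)]])
r=least_squares(lambda p:(model(p)-c).ravel(),[448,284,0.33]);print(r.x,np.degrees(r.x[2]),r.fun.round(1))
m=r.x;t=m[2]
j=cv2.resize(im[155:255,225:345],(720,600),interpolation=2)
pts=[(-36,60),(-36,105),(-6,140),(6,140),(36,105),(36,60)]
q=[((proj(d,[m[0]+x*np.cos(t),m[1]+x*np.sin(t),z])-[225,155])*6).astype(int) for x,z in pts]
cv2.polylines(j,[np.array(q)],False,(0,255,0),1)
cv2.polylines(j,[((model(m)-[225,155])*6).astype(int)],True,(0,0,255),1)
cv2.imwrite('pics/e.png',j)
s=status.sense();R=s['orientation'];print(s['position'],R)
w=np.array([m[0],m[1],144.5])-s['position'];print('tool shift',R.T@w,(R.T@w)/600)
```

```text
[443.79737421 294.28755908   0.51553948] 29.538236193482312 [-2.6  1.2  0.7 -3.8  1.8  0.9  0.1  2. ]
[395.29461904 302.98390917 301.90685399] [[-9.71070769e-01  2.38791143e-01  5.92228227e-04]
 [ 2.38791257e-01  9.71070914e-01  1.27459982e-04]
 [-5.44659290e-04  2.65191585e-04 -9.99999817e-01]]
tool shift [-49.09048704   3.09551277 157.43444137] [-0.08181748  0.00515919  0.26239074]
```

View pics/e.png

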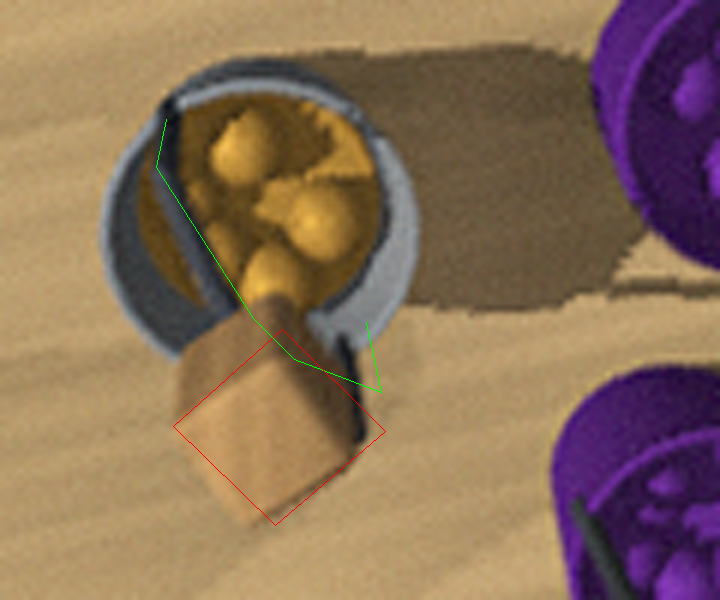

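Run:
```python
from h import *
from scipy.optimize import least_squares
d=shot('wrist')
c=np.array([(182,428),(283,358),(358,438),(250,522),(172,110)])/6+[225,155]
def model(p):
    x,y,a=p;C,S=np.cos(a),np.sin(a)
    return np.array([proj(d,[x+C*i-S*j,y+S*i+C*j,z]) for i,j,z in [(-13,-13,183.5),(-13,13,183.5),(13,13,183.5),(13,-13,183.5),(-36,0,60)]])
for n in (4,5):
    r=least_squares(lambda p:(model(p)-c)[:n].ravel(),[448,284,0.33]);print(r.x,np.degrees(r.x[2]),r.fun.round(1))
s=status.sense();R=s['orientation']
w=np.array([*r.x[:2],144.5])-s['position'];print((R.T@w),(R.T@w)/600,np.degrees(np.arctan2(R[1,1],R[0,1])))
```

```text
[4.43880222e+02 2.95647774e+02 4.19867768e-01] 24.05665104331652 [-3.1 -0.4 -0.1 -3.1  2.5  2.   0.8  1.8]
[4.43729669e+02 2.95729036e+02 4.03242958e-01] 23.10411963178161 [-3.1 -0.8  0.2 -3.2  2.5  2.1  0.5  1.6 -0.2  0.8]
[-49.98922358   2.29019567 157.37667971] [-0.08331537  0.00381699  0.26229447] 76.38861807540394
```

```bash
python3 -m jog '[[[-0.083,0.004,0.05],0.06],[[-0.083,0.004,0.08],0.12],[[-0.083,0.004,0.1],0.18],[[-0.083,0.004,0.1],0.24],[[-0.083,0.004,0.1],0.296],[[-0.083,0.004,0.1],0.296],[[-0.083,0.004,0.16],0.296],[[-0.083,0.004,0.22],0.296],[[-0.083,0.004,0.26],0.296],[[-0.083,0.004,0.26],0.296],[[-0.083,0.004,0.26],0.296],[[-0.083,0.004,0.26],0.296]]'
python3 - <<'E'
from h import *
shot('wrist','w2.png')
s=status.sense();print(s['time_s'],s['position'],s['joints'],s['wrist_force'])
E
```

```text
time_s: 4.2
position: [444.0, 296.9, 146.7]
orientation: [[-0.395, 0.919, 0.002], [0.919, 0.395, 0.002], [0.001, 0.002, -1.0]]
wrist_force: [0.4, -0.4, -0.1]
finger_gap: 85.2
finger_force: 0.0
4.25 [443.9035885  296.7239581  146.65588822] [-0.89827347  0.49261126  0.30246259  2.11797185 -0.26725685  0.56386446
  0.00295083] [ 0.14923157 -0.39066955 -0.6097049 ]
```

View pics/w2.png

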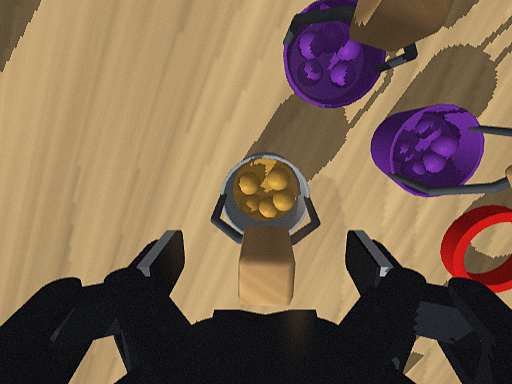

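Run:
```python
from h import *
d=get_image('wrist');s=status.sense()
print(s['orientation'].T@(atz(d,267,283,183.5)-s['position']),proj(d,s['position']+[0,0,37]))
```

```text
[ -6.71308298   0.20912589 -36.99721735] [266.74492981 269.84412673]
```

```bash
python3 -m jog '[[[-0.008,0,0],0],[[-0.008,0,0],0]]'
python3 -m jog '[[[0,0,0],0],[[0,0,0],0],[[0,0,0],0],[[0,0,0],0],[[0,0,0],0],[[0,0,0],0],[[0,0,-0.03],0],[[0,0,-0.1],0],[[0,0,-0.2],0],[[0,0,-0.25],0],[[0,0,-0.25],0],[[0,0,-0.25],0]]' 1 40
python3 - <<'E'
from h import *
s=status.sense();print(s['time_s'],s['position'],s['wrist_force'],s['finger_gap'],s['finger_force'])
s0=shot('scene','s1.png');t=shot('top','t1.png')
E
```

```text
time_s: 4.55
position: [445.4, 291.0, 145.8]
orientation: [[-0.393, 0.919, 0.0], [0.919, 0.393, -0.0], [-0.0, 0.0, -1.0]]
wrist_force: [-0.4, -0.4, -0.1]
finger_gap: 85.3
finger_force: 0.0
time_s: 6.05
position: [443.5, 290.8, 293.7]
orientation: [[-0.394, 0.919, -0.003], [0.919, 0.394, -0.002], [-0.001, -0.004, -1.0]]
wrist_force: [0.0, -0.5, -2.9]
finger_gap: 25.6
finger_force: 39.9
6.05 [443.51837594 290.80583033 293.71996745] [ 0.03016145 -0.54013273 -2.94300333] 25.619725277929174 39.94188666343689
```

```bash
python3 -m jog '[[[-0.03,-0.01,-0.03],0],[[-0.08,-0.02,-0.08],0.03],[[-0.14,-0.04,-0.14],0.06],[[-0.2,-0.05,-0.19],0.09],[[-0.26,-0.07,-0.227],0.12],[[-0.32,-0.08,-0.227],0.15],[[-0.38,-0.1,-0.227],0.164],[[-0.44,-0.11,-0.227],0.164],[[-0.5,-0.13,-0.227],0.164],[[-0.535,-0.138,-0.227],0.164],[[-0.549,-0.141,-0.227],0.164],[[-0.549,-0.141,-0.227],0.164],[[-0.549,-0.141,-0.227],0.164],[[-0.549,-0.141,-0.227],0.164]]'
python3 - <<'E'
from h import *
d=shot('wrist','w3.png')
for q in ['hook','hook_tip','grip','lock_button','pointer','mark']:
    print(q,[(np.round(x['rect']).tolist(),round(x['p'],2)) for x in spot_in('wrist',q)[:2]])
print(status.sense()['joints'])
for p in ([629,13,227],[626,-13,195.5],[610,-93,287]): print(proj(d,p))
E
```

```text
time_s: 7.9
position: [497.1, -43.3, 431.6]
orientation: [[0.108, 0.994, -0.0], [0.994, -0.108, 0.0], [0.0, -0.0, -1.0]]
wrist_force: [-0.5, -0.2, -2.3]
finger_gap: 25.1
finger_force: 39.8
hook [([333.0, 103.0, 59.0, 164.0], 0.56)]
hook_tip [([332.0, 102.0, 57.0, 163.0], 0.86)]
grip [([334.0, 104.0, 53.0, 162.0], 0.88)]
lock_button []
pointer [([333.0, 103.0, 56.0, 162.0], 0.62)]
mark [([377.0, 237.0, 9.0, 9.0], 0.67)]
[-0.64837049  0.11893926  0.73167536  1.87025655 -0.08571601  1.18393197
  0.00232285]
[367.02496302 108.28839339]
[356.55896478 128.40394545]
[369.90718627 207.49957471]
```

View pics/w3.png

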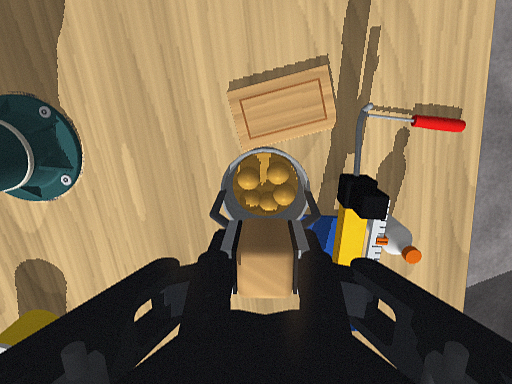

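```bash
python3 -m jog '[[[0.05,0.04,0],0],[[0.11,0.1,0],0],[[0.17,0.16,0],0],[[0.215,0.2,0.02],0],[[0.226,0.21,0.08],0],[[0.226,0.21,0.14],0],[[0.226,0.21,0.2],0],[[0.226,0.21,0.26],0],[[0.226,0.21,0.291],0],[[0.226,0.21,0.291],0],[[0.226,0.21,0.291],0],[[0.226,0.21,0.291],0]]'
python3 - <<'E'
from h import *
shot('scene','s2.png');d=shot('wrist','w4.png')
s=status.sense();print(s['position'],s['wrist_force']);R=s['orientation']
w=np.array([627.2,-11.8,207])-s['position'];print(R.T@w/600)
E
```

```text
time_s: 9.75
position: [638.5, 76.5, 258.9]
orientation: [[0.11, 0.994, 0.003], [0.994, -0.11, 0.001], [0.001, 0.003, -1.0]]
wrist_force: [0.0, 0.1, -2.7]
finger_gap: 25.7
finger_force: 40.1
[638.04362813  76.46191098 258.37766099] [-0.7524444   0.66275007 -1.84925906]
[-0.14826655 -0.00197587  0.08550729]
```

```bash
python3 -m jog '[[[-0.03,-0.002,0],0],[[-0.07,-0.002,0],0],[[-0.11,-0.002,0],0],[[-0.148,-0.002,0],0],[[-0.148,-0.002,0],0],[[-0.148,-0.002,0],0]]'
python3 - <<'E'
from h import *
a=shot('scene');t=shot('top')
A=a['frame'][120:220,170:300];cv2.imwrite('pics/f.png',np.vstack([cv2.resize(A,(520,400),interpolation=2),cv2.resize(t['frame'][160:210,230:310],(520,200)if 0 else (520,200))]))
s=status.sense();print(s['position'],s['wrist_force'],s['torque'])
E
```

```text
time_s: 10.6
position: [626.5, -11.0, 257.0]
orientation: [[0.11, 0.994, -0.0], [0.994, -0.11, 0.001], [0.001, -0.0, -1.0]]
wrist_force: [0.2, 0.7, -2.1]
finger_gap: 25.8
finger_force: 40.1
[626.63125313 -10.00601884 256.89073449] [ 0.1703254   0.41075716 -2.22320828] [0.02761878 0.01338552 0.00026527]
```

View pics/f.png

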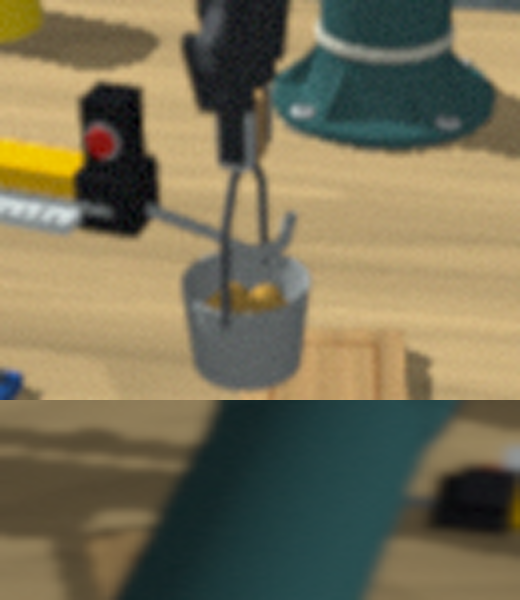

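```bash
python3 -m jog '[[[0,0,0.02],0],[[0,0,0.04],0],[[0,0,0.06],0],[[0,0,0.075],0],[[0,0,0.08],0],[[0,0,0.08],0],[[0,0,0.08],0]]'
python3 -m jog '[[[0,0,0.004],0],[[0,0,0.004],0],[[0,0,0.004],0]]'
```

```text
time_s: 11.58
position: [626.8, -11.8, 209.6]
orientation: [[0.11, 0.994, 0.001], [0.994, -0.11, -0.0], [0.0, 0.001, -1.0]]
wrist_force: [0.3, 0.4, -1.7]
finger_gap: 25.5
finger_force: 40.1
time_s: 11.95
position: [627.0, -11.8, 207.5]
orientation: [[0.11, 0.994, 0.002], [0.994, -0.11, 0.0], [0.0, 0.002, -1.0]]
wrist_force: [-1.1, -0.2, 3.1]
finger_gap: 25.7
finger_force: 40.7
```

```bash
python3 -m jog '[[[0,0,0],0],[[0,0,0],0],[[0,0,0],0],[[0,0,0],0],[[0,0,0],0],[[0,0,0],0],[[0,0,-0.02],0],[[0,0,-0.06],0],[[0,0,-0.12],0],[[0,0,-0.2],0],[[0,0,-0.28],0],[[0,0,-0.32],0],[[0,0,-0.35],0],[[0,0,-0.35],0],[[0,0,-0.35],0]]' -1 40
python3 - <<'E'
from h import *
s=status.sense();print(s['position'],s['wrist_force'])
d=shot('wrist','w5.png')
for q in ['pail','lock_button','pointer','mark','grip']:
    print(q,[(np.round(x['rect']).tolist(),round(x['p'],2)) for x in spot_in('wrist',q)[:2]])
for n,p in [('pailblock',[627,-12,225]),('griptop',[618,-96,287]),('mark',[649,-171,218])]:print(n,proj(d,p))
E
```

```text
time_s: 13.82
position: [625.7, -11.4, 415.4]
orientation: [[0.11, 0.994, -0.002], [0.994, -0.11, -0.0], [-0.0, -0.002, -1.0]]
wrist_force: [0.2, 0.2, -1.1]
finger_gap: 85.2
finger_force: 0.0
[625.66678625 -11.39876685 415.44571903] [ 0.18054008  0.21928592 -1.07432336]
pail [([242.0, 133.0, 52.0, 49.0], 0.71), ([313.0, 232.0, 35.0, 64.0], 0.19)]
lock_button [([273.0, 235.0, 6.0, 68.0], 0.72), ([310.0, 232.0, 40.0, 63.0], 0.34)]
pointer [([249.0, 142.0, 32.0, 174.0], 0.67)]
mark [([290.0, 270.0, 9.0, 10.0], 0.51)]
grip [([247.0, 144.0, 35.0, 169.0], 0.74)]
pailblock [266.54805048 166.93710921]
griptop [266.86414404 252.68827706]
mark [293.75733842 273.06072323]
```

```bash
python3 -m jog '[[[-0.06,0,0],0],[[-0.13,0,0],0],[[-0.2,0,0],0],[[-0.24,0,0],0],[[-0.25,0,0],0],[[-0.25,0,0],0],[[-0.25,0,0],0],[[-0.25,0,0],0]]'
python3 - <<'E'
from h import *
d=shot('wrist','w6.png');im=d['frame'];hsv=cv2.cvtColor(im,cv2.COLOR_BGR2HSV)
s=status.sense();print(s['position'])
for n,lo,hi in [('red',0,6),('orange',7,16)]:
    m=cv2.inRange(hsv,(lo,170,90),(hi,255,255))
    if n=='red': m|=cv2.inRange(hsv,(173,170,90),(180,255,255))
    c,l,st,ce=cv2.connectedComponentsWithStats(m)
    for i in range(1,c):
        if st[i,4]>8: print(n,st[i],ce[i].round(1))
cv2.imwrite('pics/g.png',cv2.resize(im[60:310,190:360],(544,600) if 0 else (408,600),interpolation=2))
for n,p in [('griptop',[618,-96,287]),('mark',[649,-171,218]),('pt',[639,-275,225])]:print(n,proj(d,p))
E
```

```text
time_s: 15.12
position: [610.4, -159.2, 416.6]
orientation: [[0.108, 0.994, -0.0], [0.994, -0.108, 0.0], [0.0, -0.0, -1.0]]
wrist_force: [0.0, 0.4, 0.6]
finger_gap: 85.6
finger_force: 0.0
[ 610.26156919 -159.44509268  416.58714265]
red [357  57  57  20 789] [386.1  66.6]
red [279 105   4  18  54] [280.8 113.7]
red [268 244  19  10 119] [275.5 248.8]
orange [244  14  10   6  16] [249.9  16.5]
orange [182  33   9   3   9] [186.  34.]
orange [167  36  21  48  80] [174.8  57.4]
orange [291 169  13   8  84] [297.  172.1]
orange [339 193  18  18 240] [347.  201.8]
griptop [266.17771192 114.69165896]
mark [296.00742035 171.29009293]
pt [295.02525178 247.36493134]
```

View pics/g.png

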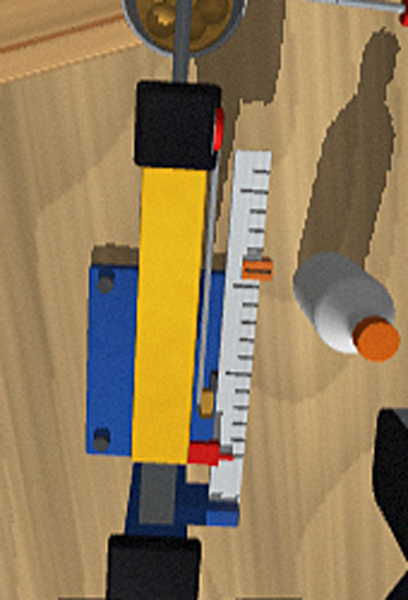

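Run:
```python
from h import *
d=shot('wrist');im=d['frame'];hsv=cv2.cvtColor(im,cv2.COLOR_BGR2HSV)
s=status.sense();p0=s['position'];R=s['orientation'];V=np.array(d['view']);o=-V[:3,:3].T@V[:3,3];off=R.T@(o-p0);RC=V[:3,:3]@R
def at(R2,p):
    W=np.eye(4);W[:3,:3]=RC@R2.T;W[:3,3]=-W[:3,:3]@(p+R2@off);return dict(camera_matrix=d['camera_matrix'],view=W)
d5=at(np.array([[0.11,0.994,-0.002],[0.994,-0.11,0],[0,-0.002,-1]]),np.array([625.67,-11.4,415.45]))
i5=cv2.imread('pics/w5.png');h5=cv2.cvtColor(i5,cv2.COLOR_BGR2HSV)
def blobs(h,box,lo,hi,red=False):
    x,y,w,hh=box;c=h[y:y+hh,x:x+w];m=cv2.inRange(c,(lo,150,80),(hi,255,255))
    if red:m|=cv2.inRange(c,(172,150,80),(180,255,255))
    ys,xs=np.nonzero(m);return xs.mean()+x,ys.mean()+y,len(xs)
a=blobs(hsv,(285,160,25,20),6,18);b=blobs(h5,(284,264,22,22),6,18);print(a,b)
print('mark',tri((d,*a[:2]),(d5,*b[:2])))
# pointer tip
g=im[235:262,265:300];h=hsv[235:262,265:300]
m=((h[...,0]<8)|(h[...,0]>172))&(h[...,1]>110)&(h[...,2]>80)
for r in range(27): print(r+235,''.join('#' if v else '.' for v in m[r]))
u=np.array([.108,.994])
for z in (215,220,225,230):
    P=atz(d,287.0,250,z);M=atz(d,297,172.3,z);print(z,P.round(1),M.round(1),'travel',((M-P)[:2]@u).round(1))
# tick profile along the rule
sc=cv2.imread('pics/scene0.png');hs=cv2.cvtColor(sc,cv2.COLOR_BGR2HSV);print(blobs(hs,(120,148,18,20),0,7,True))
ds=shot('scene');c=blobs(hs,(120,148,18,20),0,7,True);e=blobs(hsv,(262,240,30,16),0,6,True);print('pointer blob',e,tri((d,*e[:2]),(ds,*c[:2])))
t=ds
# button blob
e=blobs(hsv,(274,100,14,26),0,6,True);print('button',e,atz(d,e[0],e[1],262))
# dark grip blob top
gm=(im[60:140,235:295].max(2)<45);cv2
ys,xs=np.nonzero(gm);print('grip',xs.min()+235,xs.max()+235,ys.min()+60,ys.max()+60)
for px in [(247,95),(281,95),(247,128),(281,128)]: print(atz(d,*px,287).round(1))
```

```text
(np.float64(297.2916666666667), np.float64(171.6875), 96) (np.float64(295.2261904761905), np.float64(274.8095238095238), 84)
mark (array([ 650.6, -171.4,  221.2]), [array([0.3, 0. ]), array([-0.2, -0.1])])
235 ...................................
236 ...................................
237 ...................................
238 ...................................
239 ...................................
240 ...................................
241 ...................................
242 ...................................
243 ............####...................
244 ....#######........................
245 ....#############..................
246 ....#############..................
247 ....#############..................
248 ....#############..................
249 ....##################.............
250 ....###################............
251 ...##############....#.............
252 ...#############...................
253 ...........#####...................
254 ...................................
255 ...................................
256 ...................................
257 ..........
[... 172 characters left out ...]
.............
215 [ 628.  -283.8  215. ] [ 650.4 -173.5  215. ] travel 112.0
220 [ 627.8 -281.   220. ] [ 649.9 -172.4  220. ] travel 110.4
225 [ 627.7 -278.2  225. ] [ 649.4 -171.2  225. ] travel 108.7
230 [ 627.5 -275.4  230. ] [ 648.9 -170.   230. ] travel 107.1
(np.float64(128.56666666666666), np.float64(157.8), 30)
pointer blob (np.float64(275.5581395348837), np.float64(248.42635658914728), 129) (array([ 612.4, -270.6,  231.3]), [array([-0. , -0.1]), array([-0., -0.])])
button (np.float64(280.8421052631579), np.float64(113.2280701754386), 57) [633.61424972 -96.88555885 262.        ]
grip 246 281 79 130
[601.7 -76.4 287. ]
[633.9 -79.8 287. ]
[ 597.9 -106.9  287. ]
[ 631.1 -110.4  287. ]
```

```bash
python3 -m jog '[[[-0.06,0,0],0],[[-0.12,0,0],0],[[-0.16,0,0],0],[[-0.16,0,0],0],[[-0.16,0,0],0],[[-0.16,0,0],0],[[-0.16,0,0],0]]'
python3 - <<'E'
from h import *
d=shot('wrist','w7.png');im=d['frame'];hsv=cv2.cvtColor(im,cv2.COLOR_BGR2HSV)
print(status.sense()['position'])
for n,p,w,h in [('mark',[650,-172,221],13,9),('ptr',[628,-277,227],22,9)]:
    c=proj(d,p).round().astype(int);print(n,proj(d,p),'origin',c-[w,h])
    g=im[c[1]-h:c[1]+h+1,c[0]-w:c[0]+w+1]
    H=hsv[c[1]-h:c[1]+h+1,c[0]-w:c[0]+w+1]
    for r in range(2*h+1):
        print(c[1]-h+r,' '.join('%3d'%v for v in g[r,::2].mean(1)) if n=='mark' else ''.join('#' if (H[r,k,0]<8 or H[r,k,0]>172) and H[r,k,1]>90 else '.' for k in range(2*w+1)))
E
```

```text
time_s: 16.15
position: [599.8, -254.8, 416.6]
orientation: [[0.108, 0.994, 0.0], [0.994, -0.108, 0.001], [0.001, -0.0, -1.0]]
wrist_force: [-0.3, -0.3, 0.0]
finger_gap: 85.3
finger_force: 0.0
[ 599.73359161 -255.10508395  416.69748015]
mark [299.89424015  92.71222647] origin [287  84]
84 206 199 200 145 150 165 158 120 148 140 140 151 159 159
85 203 196 198  98 113 114 111 116 140 142 146 152 160 164
86 199 199 198 107  84 119 118 118 145 146 147 151 156 162
87 198 196 192  90 117 128 117 107 121 130 147 149 161 163
88 201 200 197  77 109 111 110 107 104 141 126 152 162 159
89 198 195 196  87 115 117 111 107 119 142  98 152 158 158
90 197 198 198  80  99 102 101 118 143 146 136 150 159 161
91 197 199 201  79  46  47  50  69  96  92 151 150 160 161
92 193 194 202 109  64  72  73  47  31  22 149 147 159 160
93 202 198 203 122 105 107 109 101 117 114 147 146 159 161
94 196 193 208 100 109 105 110 107 148 142 148 147 153 164
95 201 200 204  96 100 101  96 106 147 134 142 148 156 163
96 197 200 204 180 190 146 161  74 123 114 146 146 152 158
97 195 201 202 200 209 190 203 118 135 134 142
[... 609 characters left out ...]

178 ..##############.............................
179 ..##############.............................
180 ..##############.............................
181 ..####################.......................
182 ..####################.......................
183 ........#.######..####.......................
184 ..........#####..............................
185 .............................................
186 .............................................
187 .............................................
188 .............................................
189 .............................................
190 .............................................
191 .............................................
```

Run:
```python
from h import *
d=shot('wrist');im=d['frame'];hsv=cv2.cvtColor(im,cv2.COLOR_BGR2HSV).astype(int)
# yellow arm edges and rule right edge in current image
ym=(hsv[...,0]>18)&(hsv[...,0]<32)&(hsv[...,1]>180)&(hsv[...,2]>110)
E={'yl':[], 'yr':[]}
for r in range(50,170,4):
    c=np.nonzero(ym[r,215:300])[0]
    if len(c)>10:E['yl'].append((c.min()+215,r));E['yr'].append((c.max()+215,r))
rm=(hsv[...,1]<45)&(hsv[...,2]>170);E['rl']=[];E['rr']=[]
for r in range(102,176,3):
    c=np.nonzero(rm[r,270:320])[0]
    if len(c)>5:E['rl'].append((c.min()+270,r));E['rr'].append((c.max()+270,r))
for k,z in [('yl',240),('yr',240),('rl',218),('rr',218)]:
    P=np.array([atz(d,u,v,z)[:2] for u,v in E[k]])
    f=cv2.fitLine(P.astype(np.float32),cv2.DIST_HUBER,0,.01,.01).ravel();f=f*np.sign(f[1]);
    print(k,len(P),P[0].round(),P[-1].round(),'yaw',np.degrees(np.arctan2(f[0],f[1])).round(2))
for y in (6,7.5,9):
    u=np.array([np.sin(np.radians(y)),np.cos(np.radians(y))]);
    for zp,zm in ((228,222),(225,222),(231,222)):
        print(y,zp,((atz(d,298,91.5,zm)-atz(d,287,181.6,zp))[:2]@u).round(1),end=' ')
print(atz(d,298,91.5,222),atz(d,287,181.6,228))
# triangulate pointer z with w6 view: tip (286.5,249.6) there
V=np.array(d['view']);s=status.sense();t=np.array([610.26,-159.445,416.59])-s['position'];W=V.copy();W[:3,3]=V[:3,3]-V[:3,:3]@t
d6=dict(camera_matrix=d['camera_matrix'],view=W)
print('ptr',tri((d,287,181.6),(d6,286.5,249.6)),'mark',tri((d,298,91.5),(d6,297.5,172.3)))
```

```text
yl 30 [ 595. -124.] [ 575. -249.] yaw 9.33
yr 30 [ 625. -127.] [ 605. -252.] yaw 9.24
rl 24 [ 632. -181.] [ 622. -265.] yaw 8.15
rr 24 [ 650. -183.] [ 636. -266.] yaw 9.26
6 228 107.7 6 225 108.5 6 231 106.9 7.5 228 108.0 7.5 225 108.8 7.5 231 107.2 9 228 108.2 9 225 108.9 9 231 107.4 [ 647.68436681 -170.82245364  222.        ] [ 625.17906761 -276.76963218  228.        ]
ptr (array([ 626.3, -278.2,  223. ]), [array([0.7, 0. ]), array([-0.6, -0. ])]) mark (array([ 648.8, -171. ,  224.1]), [array([ 1.2, -0. ]), array([-1.1,  0. ])])
```

```bash
python3 -m jog '[[[0.07,0,0],0.01],[[0.14,-0.002,0],0.017],[[0.21,-0.004,0],0.017],[[0.255,-0.004,0],0.017],[[0.27,-0.004,0],0.017],[[0.27,-0.004,0.02],0.017],[[0.27,-0.004,0.08],0.017],[[0.27,-0.004,0.14],0.017],[[0.27,-0.004,0.18],0.017],[[0.27,-0.004,0.18],0.017],[[0.27,-0.004,0.18],0.017]]'
python3 - <<'E'
from h import *
d=shot('wrist','w8.png');im=d['frame']
s=status.sense();R=s['orientation']
print(s['position'])
w=np.array([615,-94,245])-s['position'];print(R.T@w/600)
hsv=cv2.cvtColor(im,cv2.COLOR_BGR2HSV).astype(int)
c=proj(d,[615,-94,287]).astype(int);print(c)
m=im[c[1]-60:c[1]+60:4,c[0]-70:c[0]+70:2].max(2)<50
H=hsv[c[1]-60:c[1]+60:4,c[0]-70:c[0]+70:2];r=((H[...,0]<7)|(H[...,0]>173))&(H[...,1]>150)
for k in range(30): print(c[1]-60+4*k,''.join('R' if r[k,j] else '#' if m[k,j] else '.' for j in range(70)))
E
```

```text
time_s: 17.62
position: [615.1, -96.5, 309.5]
orientation: [[0.165, 0.986, 0.001], [0.986, -0.165, -0.001], [-0.001, 0.001, -1.0]]
wrist_force: [1.0, 0.3, 0.8]
finger_gap: 85.6
finger_force: 0.0
[615.39779315 -96.28158506 309.97848528]
[ 0.00368931 -0.00153824  0.1082925 ]
[264 214]
154 ......................................................................
158 ......................................................................
162 ..........................########....########........................
166 .........................########R#############.......................
170 ........................########################......................
174 ........................######R############R####......................
178 ........................################R#######......................
182 ........................########################......................
186 ........................########################......................
190 ........................#####R#################.R.....................
194 ........................########################RR............
[... 733 characters left out ...]
.........................
238 ......................................................................
242 ......................................................................
246 ......................................................................
250 ......................................................................
254 ......................................................................
258 ......................................................................
262 ......................................................................
266 ......................................................................
270 ......................................................................
```

```bash
python3 -m jog '[[[0.006,0,0.03],0],[[0.006,0,0.07],0],[[0.006,0,0.1],0],[[0.006,0,0.107],0],[[0.006,0,0.107],0],[[0.006,0,0.107],0]]'
python3 -m jog '[[[0,0,0],0],[[0,0,0],0],[[0,0,0],0],[[0,0,0],0],[[0,0,0],0],[[0,0,0],0],[[0,0,0],0],[[0,0,0],0]]' 1 40
```

```text
time_s: 18.42
position: [616.0, -91.6, 245.3]
orientation: [[0.163, 0.987, 0.002], [0.987, -0.163, -0.0], [-0.0, 0.002, -1.0]]
wrist_force: [-0.4, 0.0, 0.1]
finger_gap: 85.7
finger_force: 0.0
time_s: 19.42
position: [616.5, -91.5, 245.9]
orientation: [[0.163, 0.987, 0.003], [0.987, -0.163, -0.0], [0.0, 0.003, -1.0]]
wrist_force: [0.3, 1.3, 5.3]
finger_gap: 29.5
finger_force: 44.9
```

```bash
python3 -m jog '[[[0.004,0,0],0],[[0.01,0,0],0],[[0.018,0,0],0],[[0.026,0,0],0],[[0.034,0,0],0],[[0.042,0,0],0],[[0.05,0,0],0],[[0.058,0,0],0],[[0.066,0,0],0],[[0.074,0,0],0],[[0.08,0,0],0],[[0.082,0,0],0],[[0.082,0,0],0]]'
python3 -m jog '[[[0.006,0,0],0],[[0.014,0,0],0],[[0.022,0,0],0],[[0.03,0,0],0],[[0.038,0,0],0],[[0.046,0,0],0],[[0.054,0,0],0],[[0.062,0,0],0],[[0.07,0,0],0],[[0.078,0,0],0],[[0.086,0,0],0],[[0.092,0,0],0],[[0.096,0,0],0],[[0.098,0,0],0],[[0.098,0,0],0],[[0.098,0,0],0],[[0.098,0,0],0]]'
python3 - <<'E'
from h import *
s=status.sense();print(s['position'],s['wrist_force'],s['finger_gap'])
d=shot('scene','s3.png');t=shot('top','t3.png')
for cam,D,box in (('scene',d,(140,150,60,40)),('top',t,(300,165,60,40))):
    x,y,w,h=box;im=D['frame'];H=cv2.cvtColor(im,cv2.COLOR_BGR2HSV).astype(int)
    print(cam,'pred mark',proj(D,[648.5,-171,223]),'ptr base',proj(D,[630,-172,227]))
    c=proj(D,[645,-172,223]).round().astype(int)
    for r in range(c[1]-8,c[1]+8):
        print(r,c[0]-12,' '.join(('R' if (a[0]<7 or a[0]>172) else 'O' if a[0]<17 else 'Y' if a[0]<32 else 'o')if a[1]>110 else '.' for a in H[r,c[0]-12:c[0]+12]))
E
```

```text
time_s: 21.05
position: [624.3, -44.7, 245.9]
orientation: [[0.164, 0.987, 0.003], [0.987, -0.164, -0.002], [-0.002, 0.003, -1.0]]
wrist_force: [1.0, -3.5, 6.6]
finger_gap: 29.6
finger_force: 45.2
time_s: 23.18
position: [633.8, 13.0, 245.9]
orientation: [[0.164, 0.986, 0.003], [0.986, -0.164, -0.002], [-0.002, 0.003, -1.0]]
wrist_force: [-0.3, -2.8, 6.1]
finger_gap: 29.6
finger_force: 45.2
[633.81181365  12.95925452 245.86414101] [-0.27674244 -2.82851328  6.14272765] 29.629009917069496
scene pred mark [163.01747769 171.02051389] ptr base [165.02000587 165.82233568]
162 151 . . . . . . . . . . . . . . . R R R R O O O Y Y
163 151 . . . . . . . . . . . . . . R R R R R R R O Y Y
164 151 . . . . . . . . . . . . . R R R R R R R O Y Y Y
165 151 . . . . . . . . . . . . . R R R R R R O Y Y Y Y
166 151 . . . . . . . . . . . . . R R R R R O Y Y Y Y Y
167 151 . . . . . . . . . . . . . R R R R R O Y Y Y Y Y
168 151 . . . . . . . . . . . . R R O O R . . . Y Y Y Y
169 151 . . . . . . . . . . . . O O O O . . . . . . . .
170 151 . . . . . . . . . . O O O O O . . . . . . . . .
171 151 . . . . . . . .
[... 643 characters left out ...]
 Y Y . . . . . . . . . . . .
171 316 . . . . . . . . . Y O O O Y . . . . . . . . . .
172 316 . . . . . . . . . Y O O O O . . . . . . . . . .
173 316 . . . . . . . . . . O O O O . . . . . . . . . .
174 316 . . . . . . . . . . O O O O . . . . . . . . . .
175 316 . . . . . . . . . . O O O . . . . . . . . . . .
176 316 . . . . . . . . . . . O O . . . . . . . . . . .
177 316 . . . . . . . . . . . R R . . . . . . . . . . .
178 316 . . . . . . . . . . R R R . . . . . . . . . . .
179 316 . . . . . . . . R R R R R . . . . . . . . . . .
180 316 Y Y Y Y . . . . O R R R R . . . . . . . . . . .
181 316 Y Y Y Y Y Y Y Y O O R R O . . . . . . . . . . .
182 316 Y Y Y Y Y Y Y Y Y O O O O O . . . . . . . . . .
```

Run:
```python
from h import *
def cen(im,box,kind):
    x,y,w,h=box;c=im[y:y+h,x:x+w].astype(float);B,G,R=c[...,0],c[...,1],c[...,2]
    wt=np.clip(R-1.6*G-25,0,None)*(G<90) if kind=='r' else None
    ys,xs=np.mgrid[y:y+h,x:x+w];return (wt*xs).sum()/wt.sum(),(wt*ys).sum()/wt.sum(),wt.sum()
fr={}
for n in ('scene','top'):
    D=[shot(n) for _ in range(3)];fr[n]=(D[0],np.mean([q['frame'] for q in D],0))
s0=cv2.imread('pics/scene0.png');t0=cv2.imread('pics/top0.png')
a0=cen(s0,(120,150,18,16),'r');a1=cen(fr['scene'][1],(161,158,14,10),'r')
b0=cen(t0,(352,177,18,14),'r');b1=cen(fr['top'][1],(321,176,11,7),'r')
print(a0,a1,b0,b1)
p0=tri((fr['scene'][0],*a0[:2]),(fr['top'][0],*b0[:2]));p1=tri((fr['scene'][0],*a1[:2]),(fr['top'][0],*b1[:2]))
print(p0,p1,np.linalg.norm(p1[0]-p0[0]))
u=np.array([.16,.987])
for k,(q0,q1) in {'scene':(a0,a1),'top':(b0,b1)}.items():
    d=fr[k][0];print(k,(atz(d,*q1[:2],229)-atz(d,*q0[:2],229))[:2]@u)
# scene, larger look at pixels near marker line
im=fr['scene'][1];im2=fr['top'][1]
print(im[166:178,158:172].mean(2).round().astype(int));print(im2[168:184,320:334].mean(2).round().astype(int))
s=status.sense();print(s['time_s'],s['position'],s['finger_gap'],s['wrist_force'])
```

```text
(np.float64(128.8817072099763), np.float64(157.47211732677613), np.float64(2277.4)) (np.float64(167.63203627704314), np.float64(164.12430967218933), np.float64(2631.5999999999995)) (np.float64(360.3865692414753), np.float64(185.25434933890045), np.float64(574.8)) (np.float64(326.21017645636937), np.float64(179.99444041576024), np.float64(551.5999999999999))
(array([ 610.8, -269.8,  231.3]), [array([0.2, 0. ]), array([ 0.1, -0.1])]) (array([ 628.4, -165.4,  231.4]), [array([0.1, 0. ]), array([ 0.1, -0. ])]) 105.87317885092523
scene 106.74640402686525
top 105.79924849516375
[[142 135 127 118 110 101  84  65  55  56  55  63  78  84]
 [189 182 172 160 140 120  92  64  60  62  66  72  89  93]
 [206 210 204 183 151 128  94  81  94 100 102 108 114 105]
 [205 211 191 155 122 101  91  95 119 145 156 160 158 139]
 [193 190 161 126  99  85  89 103 122 159 179 193 197 179]
 [162 155 136 112  88  84  89 105 115 136 157 186 204 196]
 [135 134 114  92  80  85  94 112 123 134 152 182 191 175]
 [145 137 114  86  75  74  87 118 132 135 145 157 161 147]
 [157 150 125  90  69  69  87 120 137 136 139 138
[... 537 characters left out ...]
101]
 [141 137 140 133 116 101  88  79  89 109 122 126 124 118]
 [145 144 144 136 118 104  91  81  92 112 127 135 135 128]
 [146 145 144 138 127 115 101  87  93 112 128 139 139 133]
 [136 134 133 131 127 119 104  89  93 110 127 141 143 139]
 [118 114 113 111 110 105  93  84  93 110 127 141 145 146]
 [105 105 104 100  94  85  74  75  91 110 126 137 143 144]
 [100 107 109 104  93  76  64  73  93 109 120 127 130 133]
 [ 96 108 113 108  94  77  65  78  95 107 113 115 116 117]
 [ 96 107 112 107  94  78  71  81  95 105 107 107 107 108]
 [ 95  97  98  95  91  86  82  87  92  96  96  96  97  98]]
23.575 [633.83629537  12.98718089 245.86585404] 29.361936751421975 [-0.41043933 -4.23765391  6.77204998]
```

```bash
python3 -m jog '[[[0.001,0,0],0],[[0.0025,0,0],0],[[0.0025,0,0],0],[[0.0025,0,0],0],[[0.0025,0,0],0],[[0.0025,0,0],0],[[0.0025,0,0],0],[[0.0025,0,0],0]]'
python3 - <<'E'
from h import *
s=status.sense();print(s['time_s'],s['position'],np.hypot(*(s['position'][:2]-[616.5,-91.5])),s['finger_gap'],s['wrist_force'])
d=shot('wrist','w9.png')
for cam in ('scene','wrist'):
    if cam=='scene': d=shot('scene','s4.png')
    print(cam,[(np.round(x['rect']).tolist(),round(x['p'],2)) for x in spot_in(cam,'pail')[:4]],proj(d,[644.4,96,92]),proj(d,[644.4,96,225.5]))
E
```

```text
time_s: 24.58
position: [634.0, 14.2, 245.8]
orientation: [[0.164, 0.986, 0.002], [0.986, -0.164, -0.003], [-0.002, 0.003, -1.0]]
wrist_force: [0.1, -3.8, 6.4]
finger_gap: 29.6
finger_force: 45.2
24.575 [634.00930978  14.24623206 245.84755597] 107.18601366120431 29.643200146635927 [ 0.10961665 -3.78799766  6.35151813]
scene [([368.0, 187.0, 35.0, 68.0], 0.95), ([261.0, 166.0, 28.0, 78.0], 0.7), ([381.0, 167.0, 26.0, 56.0], 0.62)] [273.24116262 224.85039547] [275.26058333 178.45105225]
wrist [([208.0, 54.0, 106.0, 86.0], 0.85)] [273.24116262 224.85039547] [275.26058333 178.45105225]
```

```bash
python3 -m jog '[[[0.001,0,0],0],[[0.001,0,0],0],[[0.001,0,0],0],[[0.001,0,0],0],[[0.001,0,0],0],[[0.001,0,0],0],[[0.001,0,0],0],[[0.001,0,0],0],[[0.001,0,0],0],[[0.001,0,0],0],[[0.001,0,0],0],[[0.001,0,0],0],[[0.001,0,0],0],[[0.001,0,0],0],[[0.001,0,0],0],[[0.001,0,0],0]]'
python3 -c "
from bench import ctrl,status
s=status.sense();print(s['position'],s['finger_gap']);print(ctrl.close_job())"
```

```text
time_s: 26.78
position: [634.1, 14.8, 245.9]
orientation: [[0.164, 0.986, 0.003], [0.986, -0.164, -0.003], [-0.002, 0.003, -1.0]]
wrist_force: [0.3, -4.0, 5.2]
finger_gap: 29.6
finger_force: 45.2
[634.10348613  14.77620649 245.85510258] 29.554446766927406
the job is handed in; nothing more can be done
None
```

I handed the job in at about 27 s: the pail hangs released on the hook, and the gripper still holds the grip with the button squeezed in (29.6 mm finger gap). The arm is drawn out about 108 mm, which puts the pointer on the orange mark to within about 1 to 2 mm by my measurements; no verdict came back.

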